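# Pop open the dish warmer that holds the culture dish

## Task

Two identical small dish warmers with clear-window lids stand on the worktop, and only one has a petri dish inside. Press the release button on the front deck of the one with the dish so that its lid springs fully open, and let go of the button. Do not press the button of the empty warmer, and leave the dish in its well.

Things in the scene. Friction and masses are not known exactly. Their poses are not given: they have to be found in the camera images.
- full_release (a point): Centre of the top of the release button (grey, 22 mm in x, 36 in y) of the warmer with the dish; 55 mm above the worktop, 9 mm proud of the deck. Axes: x from the warmer's front to its hinge, y left, z up. Travels 6 mm down on a spring (1.5 N rising to 4.5 N, then a hard stop), unlatches after about 3 mm. Fixed white box, 136 (x) by 100 (y), 60 high; front edge 22 mm before this point.
- full_lid (a joint): Lid of that warmer, white frame round a clear window: 0 rad closed and latched, 1.75 fully open at its stop, a little past upright. Front edge 25 mm behind the button's centre, hinge 112 mm behind it and 50 mm above the worktop. Once unlatched, a spring swings it up in about a second and holds it; its front edge then stands about 135 mm high.
- dish: Petri dish, 60 mm across, 15 mm high, seen through the lid of the warmer that holds it; origin at the centre of its underside. It lies loose in a 70 mm square well, 16 mm deep, centred 69 mm behind the button's centre along x. The two warmers stand side by side left of the microscope; that one may be the left or the right.
- empty_release (a point): Centre of the top of the release button of the other warmer: the same in every size and detail, but with no dish (only a black plate shows through its window). Axes as for the first. Not to be pressed.

How it is judged:
By the outcome, as a careful person would: the job done as asked, in the order asked, and still so for the second after the job is handed in, with the robot touching nothing.
It also fails if it takes over 30 s, if anything falls off the work surface, if the arm or the gripper's body presses on something with over 40 N, if the wrist force passes 120 N, or if a joint passes its speed limit or range.

## Robot

A 6-joint arm with a two-finger parallel gripper is mounted at the origin on a cart in front of the work surface, level with it; the furniture and walls round the work are solid. World frame = base frame: x ahead of the robot, y to its left, z up, the work surface at z = 0. Lengths are in mm, angles in degrees, forces in N, time in s.
With the tool pointing down it reaches from about 300 to 850 mm from the base axis. Payload 4.2 kg.
Tool frame: the origin (TCP) lies midway between the tips of the shut fingers; the grasp point (between the pads) lies 19 mm behind it; x points along the fingers, z is the direction in which the jaws open and shut, and the axes are right-handed (so a half turn about x gives the same grasp; the last joint's range is limited). The gripper opens to 91 mm and grips with 3 to 60 N. Pads are 32 mm wide; open, the fingers measure 118 mm over their backs; the gripper's body (76 mm by 178 mm) begins 60 mm behind the grasp point.
Start: joints at [-77.063, 18.312, 89.639, -0, 72.044, -1.146], TCP at [139.918, -557.733, 213.976] pointing down, gripper open.
Joint ranges: [-177.97, 177.97], [-48.28, 115.42], [12.27, 149.76], [-77.06, 257.06], [2.81, 150.46], [-146.56, 146.56]. Speed limits (degrees/s): [147.25, 147.25, 180, 180, 180, 180].

## Interface

Orientations are given as [roll, pitch, yaw] about the fixed x, y, z axes, in that order (R = Rz(yaw) Ry(pitch) Rx(roll)).
In Python, from workcell import env gives the robot as it stands.
- The arm moves only by the tool send_rows, never from a script. Its argument "commands" is a list that holds one entry, the list of rows, each a list of 6 numbers: the shift along the tool's x, y, z normalised to -1 to 1, where 1 is 0.1 m, then the turn, a rotation vector about the tool's x, y, z normalised to -1 to 1, where 1 is 2 pi rad. In form: [[[x, y, z, wx, wy, wz], ...]]. A call has 1 to 20 rows; each row is the pose to reach, as a shift and turn from the pose commanded when the call began, along the tool's axes at that moment, turning the shorter way round; what a row does not reach only later rows make up. A row lasts 1/8 s, in which the tool goes at most 62.5 mm and 10.7 degrees, less where a joint would pass 70% of its speed; a pose out of reach is approached as far as the arm can. A call with a number of a shift or a turn outside -1 to 1 is refused whole. A call with a gripper value outside its range is refused whole. "jaw" is the closure, from -1 (fully open) to 1 (shut), so that 0 is half open, set as the call begins (left out, the last holds). The fingers move at their own pace and stop on an object; "force" is the grip in N (left out, the last holds). Time passes only in rows, so rows that repeat a pose let the fingers close. It gives the time, the measured TCP pose, the force and the opening at its end, in the units of the state.
- env.state(): the state, without advancing time (a new reading comes with each control period).
- env.grab_frame(name): name is "side" or "top" or "wrist"; returns (picture, depth): 384x512x3 uint8, red, green, blue; 384x512 float32, mm along the optical axis (not along the pixel's ray), 0 where there is no reading.
- env.get_calibration(name): a dict with "mtx" (3x3 intrinsics, pixels), "camera_from_world" (4x4, takes a point from world to camera coordinates). Camera axes: x right, y up, looking along -z (the intrinsics and any distortion apply to the point x, -y, -z); pixel columns grow to the right and rows downward; lengths in mm; the calibration is good to about 2 mm. The wrist camera is an equidistant fisheye: a pixel r from the principal point sees the ray r / f radians off the axis. A picture is of the moment at which its call begins: read the wrist's pose just before it. get_calibration takes no time and is no camera call; for the wrist camera it gives the pose at the moment of the call.
- env.job_done(): hands the job in, once; it reports no verdict.
The state is a dict: "time_s": time; "qpos": joint angles; "qvel": joint speeds; "effort": joint torques, N m; "ee_pos": TCP position; "ee_rot": TCP orientation; "force": force on the tool from outside, world axes, zero at the start; "torque": the same for the moment, N m; "gripper_width": finger opening in mm.
Only numpy, scipy, OpenCV 4.12 (cv2) and the standard library are available. Lean on these libraries where they do the work, as an engineer would, in place of code of your own. Each camera call takes 0.05 s, during which the arm holds its last target.

## Working session

There is one attempt and no reset: what is moved stays moved. The work goes in short steps, Python scripts to look and compute and a tool call to move; the robot and the scene stay as the last step left them, time stands still between calls to the robot, and variables do not carry over. Pictures are saved under pics/ and viewed, and the job is handed in when it is done.

Besides the shell and the picture viewer there is one more tool, called as name(argument=value, ...) on one line, values as JSON. send_rows: Moves the arm, as the interface text tells. Its arguments: {"type":"object","properties":{"commands":{"type":"array","items":{"type":"array","items":{"type":"array","items":{"type":"number","minimum":-1,"maximum":1}}}},"jaw":{"type":"number"},"force":{"type":"number"}},"required":["commands"]}

```bash
mkdir -p pics; ls; python3 - <<'E'
from workcell import env
import cv2,numpy as np
s=env.state();print({k:s[k] for k in('time_s','ee_pos','ee_rot','force','gripper_width')})
for n in('side','top'):
    p,d=env.grab_frame(n);cv2.imwrite(f'pics/{n}0.png',p[:,:,::-1]);np.save(f'{n}0.npy',d);np.save(f'{n}0p.npy',p)
    print(n,env.get_calibration(n))
E
```

```text
pics
{'time_s': 0.0, 'ee_pos': array([ 139.81011317, -557.24759903,  213.13909438]), 'ee_rot': array([179.72693181,  89.90243951, 103.81104729]), 'force': array([-0.11735535,  0.39331277,  0.62964486]), 'gripper_width': 91.33185431125511}
side {'mtx': array([[350.70989613,   0.        , 258.51499094],
       [  0.        , 350.70989613, 191.71290675],
       [  0.        ,   0.        ,   1.        ]]), 'camera_from_world': array([[ 9.58802119e-01, -2.83407887e-01,  1.94541985e-02,
        -4.87400876e+02],
       [ 1.92655246e-01,  6.99045858e-01,  6.88635494e-01,
        -2.84232013e+02],
       [-2.08764108e-01, -6.56517218e-01,  7.24846667e-01,
        -7.13117486e+02],
       [ 0.00000000e+00,  0.00000000e+00,  0.00000000e+00,
         1.00000000e+00]])}
top {'mtx': array([[363.00341779,   0.        , 254.00680507],
       [  0.        , 363.00341779, 193.17501971],
       [  0.        ,   0.        ,   1.        ]]), 'camera_from_world': array([[ 1.04160135e-02, -9.99570937e-01, -2.73760450e-02,
         1.69399488e+02],
       [ 9.88239319e-01,  6.11327127e-03,  1.52792919e-01,
        -5.61007430e+02],
       [-1.52560004e-01, -2.86455772e-02,  9.87878978e-01,
        -8.40685347e+02],
       [ 0.00000000e+00,  0.00000000e+00,  0.00000000e+00,
         1.00000000e+00]])}
```

View pics/side0.png

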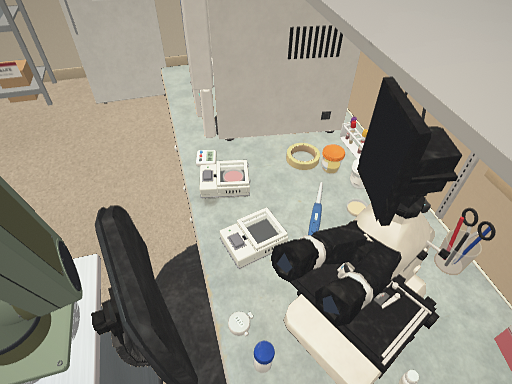

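View pics/top0.png

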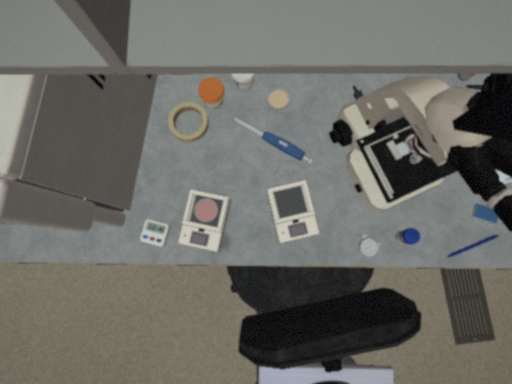

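The dish shows pinkish in the left warmer (top view about (205,210); side view about (233,176)). The right one shows only the dark plate. Next I'll zoom in and measure.

```bash
cat > h.py <<'E'
import numpy as np,cv2
from workcell import env
def proj(n,P):
    c=env.get_calibration(n);q=c['camera_from_world']@np.append(P,1.);K=c['mtx']
    v=np.array([q[0],-q[1],-q[2]]);u=K@v;return u[:2]/u[2]
def ray(n,u):
    c=env.get_calibration(n);T=c['camera_from_world'];K=c['mtx']
    v=np.linalg.inv(K)@np.array([u[0],u[1],1.]);v=np.array([v[0],-v[1],-v[2]])
    R=T[:3,:3];return -R.T@T[:3,3],R.T@v
def plane(n,u,z):
    o,d=ray(n,u);return o+d*(z-o[2])/d[2]
def dep(n,u,D):
    o,d=ray(n,u);return o+d*D[int(round(u[1])),int(round(u[0]))]
def tri(n1,u1,n2,u2):
    o1,d1=ray(n1,u1);o2,d2=ray(n2,u2)
    s=np.linalg.lstsq(np.c_[d1,-d2],o2-o1,rcond=None)[0]
    a=o1+d1*s[0];b=o2+d2*s[1];return (a+b)/2,np.linalg.norm(a-b)
E
python3 - <<'E'
from h import *
for n,(x0,y0,x1,y1) in {'top':(130,180,240,260),'side':(185,140,265,205)}.items():
    p=np.load(f'{n}0p.npy')[y0:y1,x0:x1,::-1]
    cv2.imwrite(f'pics/{n}0z.png',cv2.resize(p,None,fx=7,fy=7,interpolation=cv2.INTER_CUBIC))
D=np.load('top0.npy')
for u in [(199,239),(204,209),(290,333),(290,300),(296,229),(240,260),(60,250),(250,290)]:print(u,dep('top',u,D).round())
E
```

```text
(199, 239) [447. 304.  54.]
(204, 209) [519. 293.  57.]
(290, 333) [246.  92.  98.]
(290, 300) [ 279.   72. -175.]
(296, 229) [473.  73.  55.]
(240, 260) [397. 209.   1.]
(60, 250) [417. 667.   2.]
(250, 290) [ 304.  190. -190.]
```

View pics/top0z.png

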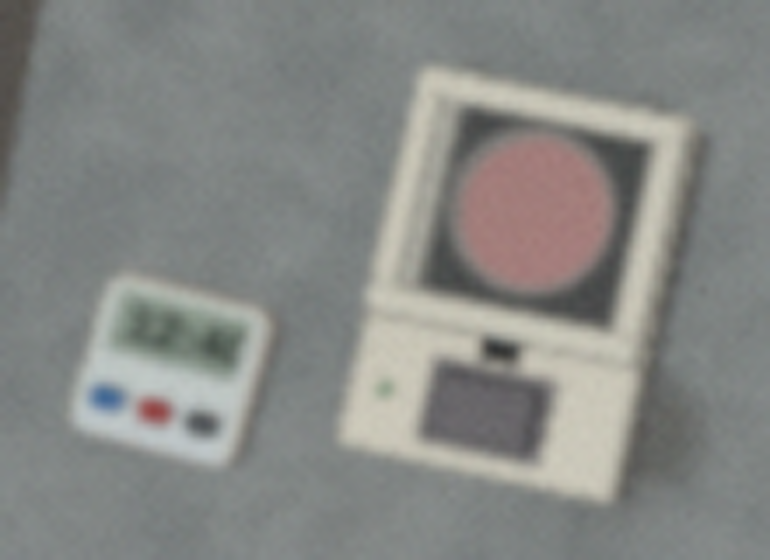

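View pics/side0z.png

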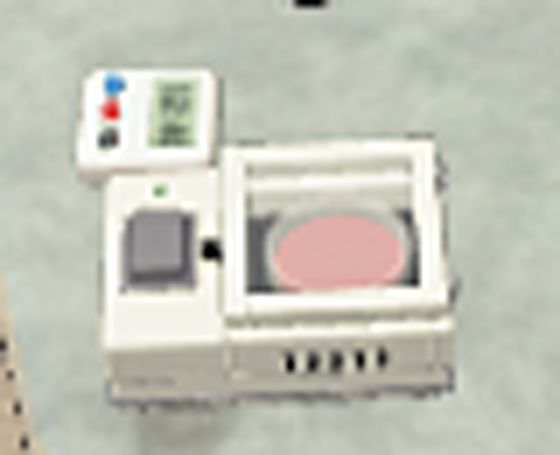

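```bash
python3 - <<'E'
from h import *
t=lambda x,y:(130+(x+.5)/7-.5,180+(y+.5)/7-.5)
s=lambda x,y:(185+(x+.5)/7-.5,140+(y+.5)/7-.5)
print('btn tri',tri('top',t(487,410),'side',s(158,243)))
print('top@55',plane('top',t(487,410),55),'side@55',plane('side',s(158,243),55))
print('slit',tri('top',t(500,349),'side',s(209,250)))
a=plane('top',t(340,437),46);b=plane('top',t(618,500),46);print('front corners',a,b,np.linalg.norm(a-b))
a2=plane('top',t(425,68),60);b2=plane('top',t(693,120),60);print('back',a2,b2)
v=(a2+b2)/2-(a+b)/2;print('yaw',np.degrees(np.arctan2(v[1],v[0])),np.linalg.norm(v)); w=a-b;print('yaw from front',np.degrees(np.arctan2(-w[0],w[1])))
print('empty btn',plane('top',(296.5,229.5),55))
c=cv2.imread('pics/top0.png')
s=env.state();print(s['qpos'],s['ee_pos'])
T=env.get_calibration('wrist');print(T)
D=np.load('side0.npy')
for u in [(60,260),(20,200),(10,330),(125,250),(160,290),(90,270),(120,215)]:print(u,dep('side',u,D).round())
D=np.load('top0.npy')
for u in [(380,305),(255,325),(320,310),(270,365),(240,345),(245,350),(400,300),(120,100),(80,200),(100,35),(300,40),(300,72)]:print(u,dep('top',u,D).round())
E
```

```text
btn tri (array([449.07469823, 304.44294136,  48.22207062]), np.float64(0.35381404130982386))
top@55 [449.05775147 303.21672561  55.        ] side@55 [448.13707702 297.29567627  55.        ]
slit (array([469.42589751, 301.85289074,  41.79866215]), np.float64(2.0389911973685177))
front corners [439.62572305 355.21257815  46.        ] [419.27725076 258.92123302  46.        ] 98.41790219106355
back [565.88921501 327.76262295  60.        ] [548.35444221 234.65504208  60.        ]
yaw -11.449677983659505 131.01280889365694
yaw from front -11.932301365800376
empty btn [471.61427714  72.1224407   55.        ]
[-7.70626007e+01  1.83478157e+01  8.96998613e+01 -1.22430225e-04
  7.20435137e+01 -1.14459499e+00] [ 139.81474641 -557.27504604  213.20296311]
{'mtx': array([[297.31863964,   0.        , 251.61145151],
       [  0.        , 297.31863964, 192.29952218],
       [  0.        ,   0.        ,   1.        ]]), 'camera_from_world': array([[ 2.44319204e-01, -9.69693249e-01, -1.76888154e-03,
        -5.74614129e+02],
       [ 9.30677564e-01,  2.35000465e-01, -2.80381978e-01,
         3.24091831e+01],
       [ 2.72300200e-01,  6.68564434e-02,  9.59886877e-01,
        -3.92054592e+02],
       [ 0.00000000e+00,  0.00000000e+00,  0.00000000e+00,
         1.00000000e+00]])}
(60, 260) [147.   8. 192.]
(20, 200) [143.  20. 335.]
(10, 330) [ 40. -53. 106.]
(125, 250) [245.  32. 148.]
(160, 290) [ 261.  123. -185.]
(90, 270) [133. 110.   0.]
(120, 215) [234. 143. 128.]
(380, 305) [ 300. -121.   42.]
(255, 325) [246. 169.  20.]
(320, 310) [424. 149. 921.]
(270, 365) [196. 135. 151.]
(240, 345) [217. 200.  86.]
(245, 350) [212. 188. 106.]
(400, 300) [ 313. -162.   56.]
(120, 100) [733. 455. 201.]
(80, 200) [511. 491. 261.]
(100, 35) [627. 308. 602.]
(300, 40) [658. 110. 542.]
(300, 72) [626. 109. 528.]
```

```bash
python3 - <<'E'
from h import *
H=np.full((20,24),-999.)  # x 0..1000 step 50 ; y -600..600
for n in('top','side'):
    D=np.load(n+'0.npy');c=env.get_calibration(n);T=c['camera_from_world'];K=c['mtx']
    v,u=np.mgrid[0:384,0:512];ok=D>0
    X=np.linalg.inv(K)@np.stack([u[ok],v[ok],np.ones(ok.sum())]);X=X*D[ok];X[1:]*=-1
    P=(T[:3,:3].T@(X-T[:3,3:])).T
    for p in P:
        i=int(p[0]//50);j=int((p[1]+600)//50)
        if 0<=i<20 and 0<=j<24 and p[2]<900:H[i,j]=max(H[i,j],p[2])
print('y   ',*[f'{-600+50*j:5d}' for j in range(24)])
for i in range(20):print(f'{i*50:4d}',*[f'{int(h):5d}' if h>-900 else '    .' for h in H[i]])
E
```

```text
y     -600  -550  -500  -450  -400  -350  -300  -250  -200  -150  -100   -50     0    50   100   150   200   250   300   350   400   450   500   550
   0  -736  -738  -736  -740  -739  -741     .     .     .    14   158   162     .     .     .     .     .  -740  -740  -738  -739  -737  -740  -736
  50  -740  -741  -746     .     .     .     .     .     .    15   254   177    36     .     1     1  -747  -739  -739  -741  -741  -738  -738  -737
 100  -740  -741     .     .     .     .     .     .     3   356   335   395   394   269     4     2  -739  -738  -735  -739  -741  -739  -741  -738
 150  -737  -739     .     .     .     .     .     .     .   407   407   402   181   158   158   146  -740  -739  -735  -739  -741  -741  -737  -739
 200  -741  -739  -741  -745     .     .  -748     .     .   160   159   159   159   160   158   145    87  -686  -739  -740  -740  -740  -740  -740
 250  -740  -734  -739  -741  -741  -739  -743     .   149   158   157   151   149   130    35    -7  -186  -684  -740  -741  -740  -737  -740  -740
 300  -742  -738  -739  -735  -738  -744     .     .   12
[... 1328 characters left out ...]
 4    84   265   543   543   543   543   543    16    12    14    72    70    27   413   425     .     .
 800     .     .     .     2     0     4     4    82    82   127   543   543   543   543    17    71    71    73    73    24   383   384     .     .
 850     .     .     .     4    41     4     4     3     4     3     5   543   543   542     3    71    72     3     3     2   346     6     .     .
 900     .     .     .     .     3    47    68     4     4   148   174    -1   542     .     .     .     .    53    89    90   306     1     .     .
 950     .     .     .     .     .     .     3     4     4   175   173     4    27    32     .   254     .   252     .    50     1     1     1     .
```

```bash
python3 - <<'E'
from h import *
from scipy.spatial.transform import Rotation as R
s=env.state();r=R.from_euler('xyz',s['ee_rot'],degrees=True).as_matrix();print(r.round(3))
T=env.get_calibration('wrist')['camera_from_world'];c=-T[:3,:3].T@T[:3,3]
print('cam in tool',r.T@(c-s['ee_pos']),'cam axis in tool',r.T@(-T[2,:3]))
E
```

```text
[[-0.     0.97   0.243]
 [ 0.002  0.243 -0.97 ]
 [-1.     0.    -0.002]]
cam in tool [-171.19410191   79.39742766    0.39380823] cam axis in tool [ 9.59879555e-01 -2.80412599e-01  1.21168711e-04]
```

```bash
cat > way.py <<'E'
# usage: r,phi,z,thz  (or with x y)
import sys
from h import *
from scipy.spatial.transform import Rotation as R
def row(p,thz):
    s=env.state();r=R.from_euler('xyz',s['ee_rot'],degrees=True).as_matrix()
    a=np.radians(thz);Z=np.array([np.cos(a),np.sin(a),0]);X=np.array([0,0,-1.]);Y=np.cross(Z,X)
    G=np.stack([X,Y,Z],1)
    d=r.T@(np.array(p)-s['ee_pos'])/100
    w=R.from_matrix(r.T@G).as_rotvec()/(2*np.pi)
    print('pos',s['ee_pos'].round(1),'t',round(s['time_s'],2),'q',s['qpos'].round(1),'F',s['force'].round(1))
    print('row',np.r_[d,w].round(4).tolist())
def pol(r,phi,z,thz):
    b=np.radians(phi);row([r*np.cos(b),r*np.sin(b),z],thz)
if __name__=='__main__':
    a=list(map(float,sys.argv[2:]));
    (pol(*a) if sys.argv[1]=='p' else row(a[:3],a[3]))
E
python3 way.py p 475 -76 310 -76
```

```text
pos [ 139.8 -557.3  213.2] t 0.1 q [-77.1  18.3  89.7  -0.   72.   -1.1] F [-0.   0.6  1. ]
row [-0.9664, -0.007, -0.997, 0.0002, -0.0003, -0.0]
```

send_rows(commands=[[[-0.5,0,-0.5,0,0,0],[-0.95,0,-1,0,0,0],[-0.95,0,-1,0,0,0],[-0.95,0,-1,0,0,0]]], jaw=1, force=30)

```text
time_s: 0.6
ee_pos: [115.6, -460.8, 309.2]
ee_rot: [-2.2, 89.9, -78.1]
force: [0.6, 1.1, -0.6]
gripper_width: 54.3
```

```bash
python3 way.py p 385 -74 340 -68
```

```text
pos [ 115.6 -460.8  309.2] t 0.6 q [-77.3   6.3  91.8  -0.   81.8  -1.4] F [ 0.6  1.1 -0.6]
row [-0.3098, 0.1289, -0.9021, -0.022, 0.0002, 0.0]
```

send_rows(commands=[[[-0.3,0.1,-0.5,-0.02,0,0],[-0.3,0.2,-1,-0.04,0,0],[-0.3,0.6,-1,-0.07,0,0],[-0.3,1,-1,-0.1,0,0],[-0.3,1,-1,-0.1,0,0]]])

```text
time_s: 1.23
ee_pos: [190.1, -339.4, 337.0]
ee_rot: [151.0, 89.8, 111.3]
force: [-0.4, -0.9, 0.3]
gripper_width: 4.3
```

```bash
python3 way.py p 345 -44 340 -28
```

```text
pos [ 190.1 -339.4  337. ] t 1.23 q [-62.5  -2.3  96.9   0.   85.5 -22.8] F [-0.4 -0.9  0.3]
row [-0.0271, 1.1381, -0.1904, -0.0325, -0.0004, -0.0003]
```

send_rows(commands=[[[0,0.5,-0.15,-0.02,0,0],[0,1,-0.2,-0.04,0,0],[0,1,-0.2,-0.04,0,0],[0,1,-0.2,-0.04,0,0]]])

```text
time_s: 1.72
ee_pos: [236.8, -250.8, 338.2]
ee_rot: [-166.6, 89.9, 167.7]
force: [0.0, 0.3, -1.0]
gripper_width: 0.5
```

```bash
python3 way.py p 345 -28 340 -5
```

```text
pos [ 236.8 -250.8  338.2] t 1.73 q [-4.850e+01 -6.700e+00  1.007e+02 -1.000e-01  8.610e+01 -2.290e+01] F [ 0.   0.3 -1. ]
row [-0.019, 1.094, 0.2281, -0.0573, -0.0003, 0.0]
```

send_rows(commands=[[[0,0.5,0.1,-0.03,0,0],[0,1,0.2,-0.055,0,0],[0,1,0.2,-0.055,0,0],[0,1,0.2,-0.055,0,0]]])

```text
time_s: 2.22
ee_pos: [297.8, -169.5, 338.6]
ee_rot: [-154.8, 89.9, -160.7]
force: [0.2, -0.7, 0.6]
gripper_width: 0.4
```

```bash
python3 way.py p 345 -10 340 15
```

```text
pos [ 297.8 -169.5  338.6] t 2.23 q [-3.150e+01 -6.900e+00  1.008e+02 -1.000e-01  8.610e+01 -2.560e+01] F [ 0.2 -0.7  0.6]
row [-0.0155, 1.1337, 0.3052, -0.058, -0.0002, 0.0001]
```

send_rows(commands=[[[0,0.5,0.15,-0.03,0,0],[0,1,0.3,-0.058,0,0],[0,1,0.3,-0.058,0,0],[0,1,0.3,-0.058,0,0]]])

```text
time_s: 2.72
ee_pos: [337.7, -73.3, 338.8]
ee_rot: [-133.2, 89.9, -118.3]
force: [-0.4, 0.6, 0.1]
gripper_width: 0.3
```

```bash
python3 way.py p 350 7 330 38
```

```text
pos [337.7 -73.3 338.8] t 2.73 q [-1.410e+01 -6.700e+00  1.006e+02 -1.000e-01  8.610e+01 -2.900e+01] F [-0.4  0.6  0.1]
row [0.0867, 1.0957, 0.3932, -0.064, -0.0002, 0.0001]
```

send_rows(commands=[[[0,0.5,0.2,-0.03,0,0],[0,1,0.4,-0.06,0,0],[0,1,0.4,-0.06,0,0],[0,1,0.4,-0.06,0,0]]])

```text
time_s: 3.22
ee_pos: [350.5, 33.4, 338.9]
ee_rot: [-135.0, 89.9, -98.5]
force: [-0.1, -1.0, 0.3]
gripper_width: 0.1
```

```bash
python3 way.py p 365 25 330 60
```

```text
pos [350.5  33.4 338.9] t 3.23 q [  3.6  -6.  100.   -0.1  86.  -32.9] F [-0.1 -1.   0.3]
row [0.0872, 1.0879, 0.561, -0.0652, -0.0002, 0.0001]
```

send_rows(commands=[[[0,0.5,0.3,-0.03,0,0],[0,1,0.6,-0.06,0,0],[0,1,0.6,-0.06,0,0],[0,1,0.6,-0.06,0,0]]])

```text
time_s: 3.72
ee_pos: [339.1, 149.5, 338.9]
ee_rot: [-145.5, 89.9, -87.4]
force: [0.5, -0.1, 0.4]
gripper_width: 0.4
```

```bash
python3 way.py c 395 220 320 78.3
```

```text
pos [339.1 149.5 338.9] t 3.73 q [ 22.1  -4.2  98.4  -0.1  85.8 -36. ] F [ 0.5 -0.1  0.4]
row [0.1877, -0.1017, 0.8941, -0.056, -0.0002, 0.0001]
```

send_rows(commands=[[[0.1,-0.05,0.5,-0.03,0,0],[0.2,-0.1,0.9,-0.056,0,0],[0.2,-0.1,0.9,-0.056,0,0],[0.2,-0.1,0.9,-0.056,0,0]]])

```text
time_s: 4.22
ee_pos: [394.7, 220.5, 319.0]
ee_rot: [168.2, 89.9, -113.6]
force: [-0.6, -0.7, 0.1]
gripper_width: 0.5
```

```bash
python3 way.py c 446 304 220 78.3
```

```text
pos [394.7 220.5 319. ] t 4.22 q [ 27.8   4.   93.   -0.   83.  -50.5] F [-0.6 -0.7  0.1]
row [0.9887, -0.332, 0.923, -0.0002, -0.0002, -0.0]
```

send_rows(commands=[[[0.5,-0.17,0.46,0,0,0],[1,-0.33,0.92,0,0,0],[1,-0.33,0.92,0,0,0],[1,-0.33,0.92,0,0,0]]])

```text
time_s: 4.72
ee_pos: [445.0, 305.0, 219.2]
ee_rot: [163.5, 89.9, -118.1]
force: [-1.2, 0.9, 0.0]
gripper_width: 0.7
```

```bash
python3 - <<'E'
from h import *
C=env.get_calibration('wrist');p,d=env.grab_frame('wrist')
import pickle;pickle.dump((C,p,d),open('w1.pkl','wb'))
cv2.imwrite('pics/w1.png',cv2.resize(p[:,:,::-1],None,fx=1.5,fy=1.5,interpolation=cv2.INTER_CUBIC)); print(env.state()['ee_pos'])
E
```

```text
[445.20648044 305.12300245 220.28949316]
```

View pics/w1.png

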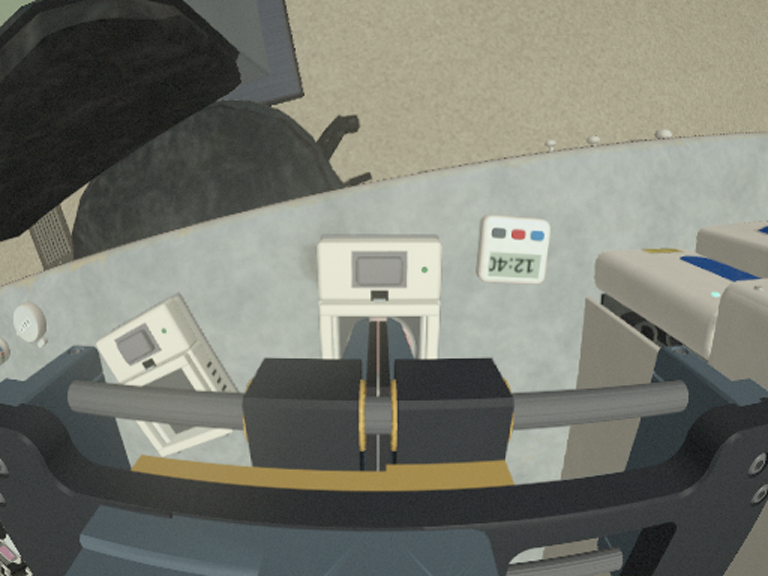

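The button is at about (380,269) in the enlarged wrist picture, i.e. (253,179) raw. Pink dish edges show on both sides of the fingers, so this is the full warmer. I'll cast the ray.

```bash
cat >> h.py <<'E'
def wray(C,u):
    K=C['mtx'];f=K[0,0];dx=(u[0]-K[0,2]);dy=u[1]-K[1,2];r=np.hypot(dx,dy);t=r/f
    v=np.array([np.sin(t)*dx/r,-np.sin(t)*dy/r,-np.cos(t)]);T=C['camera_from_world'];return -T[:3,:3].T@T[:3,3],T[:3,:3].T@v
def wplane(C,u,z):
    o,d=wray(C,u);return o+d*(z-o[2])/d[2]
E
python3 - <<'E'
from h import *
import pickle
C,p,d=pickle.load(open('w1.pkl','rb'))
z=cv2.resize(p[150:215,205:300,::-1],None,fx=8,fy=8,interpolation=cv2.INTER_CUBIC);cv2.imwrite('pics/w1z.png',z)
g=lambda x,y:((x+.5)/1.5-.5,(y+.5)/1.5-.5)
for z in(50,55,60):print(z,wplane(C,g(380,269),z))
a=wplane(C,g(320,302),46);b=wplane(C,g(440,304),46);print(a,b)
v=b-a;print('yaw',np.degrees(np.arctan2(v[1],v[0]))-90)
u=(253,179);o,r=wray(C,u);T=C['camera_from_world']
k=d[179,253]/(-(T[:3,:3]@r)[2]);print('depth pt',o+r*k)
E
python3 way.py c 446 302 120 78.3
```

```text
50 [449.17491993 305.65227712  50.        ]
55 [447.97101223 305.87411668  55.        ]
60 [446.76710454 306.09595623  60.        ]
[467.4626862  252.00416936  46.        ] [488.69326209 347.78980809  46.        ]
yaw -12.497383593004542
depth pt [447.70003165 305.73091481  55.15476592]
pos [445.2 305.1 220.3] t 4.78 q [ 33.2  14.9  93.6  -0.   71.4 -45.2] F [0.  0.5 0.4]
row [1.0029, -0.0129, -0.0294, 0.0004, 0.0001, 0.0002]
```

View pics/w1z.png

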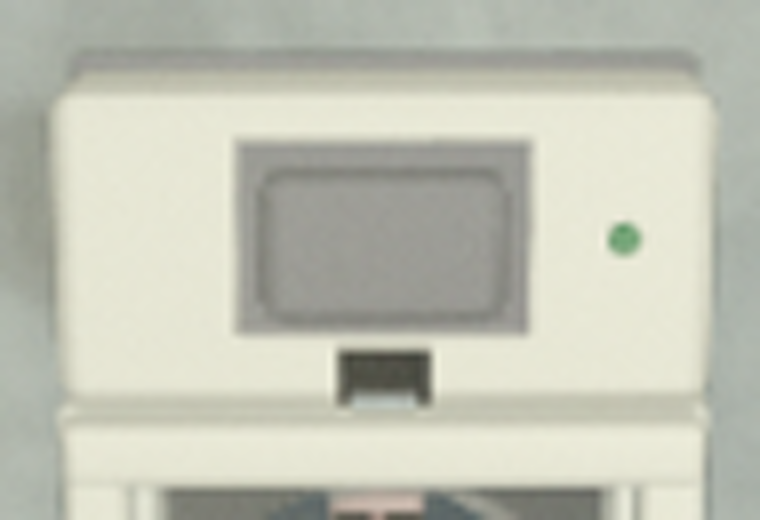

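send_rows(commands=[[[0.5,0,0,0,0,0],[1,0,0,0,0,0],[1,0,0,0,0,0],[1,0,0,0,0,0]]])

```text
time_s: 5.28
ee_pos: [446.5, 306.6, 122.0]
ee_rot: [-47.7, 89.7, 30.8]
force: [0.2, 0.1, 0.2]
gripper_width: 0.4
```

```bash
python3 - <<'E'
from h import *
C=env.get_calibration('wrist');p,d=env.grab_frame('wrist')
import pickle;pickle.dump((C,p,d),open('w2.pkl','wb'))
cv2.imwrite('pics/w2.png',cv2.resize(p[130:280,160:345,::-1],None,fx=4,fy=4,interpolation=cv2.INTER_CUBIC))
E
python3 way.py c 446.5 305.5 65 78
```

```text
pos [446.8 306.9 122.2] t 5.33 q [ 33.3  19.6 102.1  -0.   58.  -45.2] F [-0.2 -0.  -0.1]
row [0.572, 0.0026, -0.017, 0.0014, 0.0007, 0.0007]
```

View pics/w2.png

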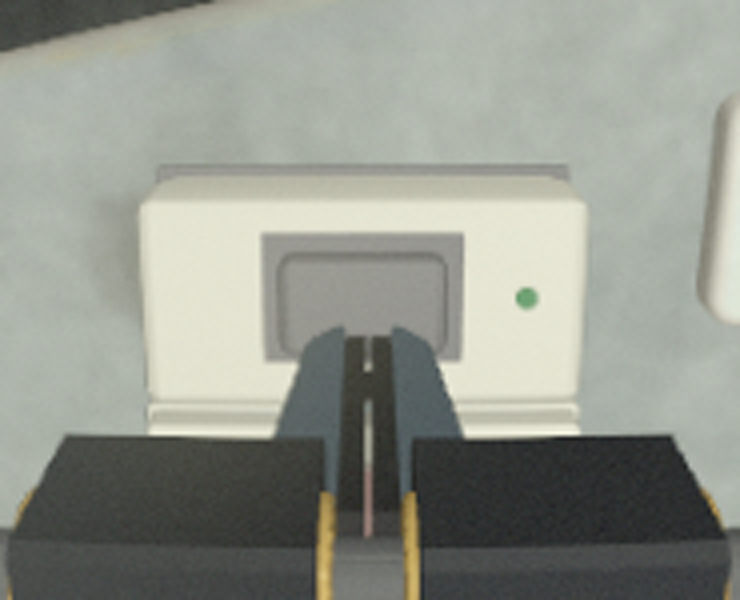

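```bash
python3 - <<'E'
from h import *
import pickle
C1=pickle.load(open('w1.pkl','rb'))[0];C=pickle.load(open('w2.pkl','rb'))[0]
print(wplane(C,(250.4,205.9),55),wplane(C1,(252.7,180.2),55))
o1,d1=wray(C1,(252.7,180.2));o2,d2=wray(C,(250.4,205.9))
s=np.linalg.lstsq(np.c_[d1,-d2],o2-o1,rcond=None)[0];print('tri',o1+d1*s[0],o2+d2*s[1])
E
```

```text
[448.75653337 305.12593251  55.        ] [449.07519065 305.0976699   55.        ]
tri [449.85831924 304.94788452  51.79142376] [449.84749882 304.90259916  51.79089683]
```

send_rows(commands=[[[0.3,0,-0.02,0,0,0],[0.55,0,-0.02,0,0,0],[0.57,0,-0.02,0,0,0],[0.57,0,-0.02,0,0,0]]])

```text
time_s: 5.82
ee_pos: [445.9, 305.0, 63.8]
ee_rot: [-47.3, 89.8, 31.2]
force: [0.4, 0.2, -0.8]
gripper_width: 0.4
```

```bash
python3 way.py c 447 305.5 51 78
```

```text
pos [445.9 305.   63.8] t 5.83 q [ 33.2  23.2 106.3  -0.   50.3 -45.4] F [ 0.4  0.2 -0.8]
row [0.1279, -0.0095, 0.0065, 0.0014, 0.0004, 0.0004]
```

send_rows(commands=[[[0.06,-0.01,0,0,0,0],[0.09,-0.01,0,0,0,0],[0.11,-0.01,0,0,0,0],[0.13,-0.01,0,0,0,0],[0.13,-0.01,0,0,0,0]]])

```text
time_s: 6.45
ee_pos: [446.4, 304.5, 49.4]
ee_rot: [-52.7, 89.9, 25.9]
force: [1.4, 0.4, 4.2]
gripper_width: 0.2
```

```bash
python3 - <<'E'
from h import *
s=env.state();print(s['ee_pos'],s['force'])
p,d=env.grab_frame('side');cv2.imwrite('pics/s1.png',cv2.resize(p[90:230,150:300,::-1],None,fx=4,fy=4))
E
```

```text
[446.3791873  304.48456208  49.35419222] [1.4058354  0.36315004 4.15495848]
```

View pics/s1.png

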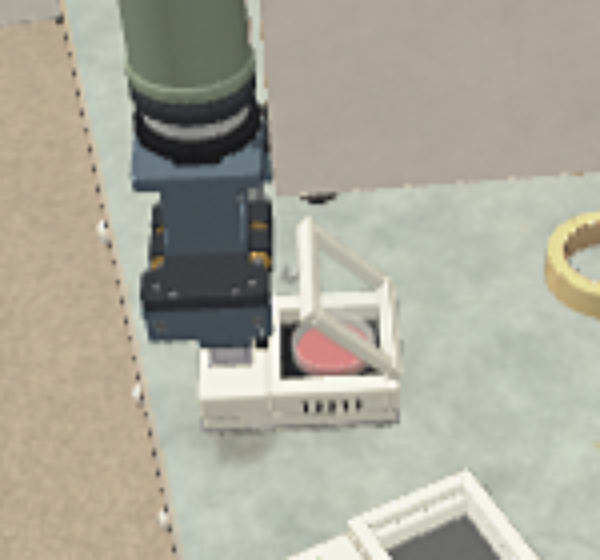

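The lid is swinging open. I'll let go straight up, moving a little toward the front.

send_rows(commands=[[[-0.15,0,0,0,0,0],[-0.3,0.03,0,0,0,0],[-0.6,0.1,0,0,0,0],[-1,0.2,0,0,0,0],[-1,0.2,0,0,0,0],[-1,0.2,0,0,0,0]]])

```text
time_s: 7.25
ee_pos: [425.4, 307.7, 148.9]
ee_rot: [142.7, 90.0, -138.7]
force: [0.0, -0.1, 0.3]
gripper_width: 0.5
```

send_rows(commands=[[[-0.5,0.5,0,0,0,0],[-0.8,0.8,-0.3,0,0,0],[-0.8,0.8,-0.5,0,0,0],[-0.8,0.8,-0.5,0,0,0],[-0.8,0.8,-0.5,0,0,0],[-0.8,0.8,-0.5,0,0,0]]])

```text
time_s: 8.0
ee_pos: [338.2, 275.2, 227.8]
ee_rot: [138.8, 89.9, -142.7]
force: [-0.0, -0.5, 0.1]
gripper_width: 0.5
```

```bash
python3 - <<'E'
from h import *
s=env.state();print(s['time_s'],s['ee_pos'],s['force'])
p,d=env.grab_frame('side');a=cv2.resize(p[90:270,150:330,::-1],None,fx=3,fy=3)
D=d
p,d=env.grab_frame('top');b=cv2.resize(p[160:260,150:330,::-1],None,fx=3,fy=3)
cv2.imwrite('pics/s2.png',a);cv2.imwrite('pics/t2.png',b)
np.save('side2.npy',D);np.save('top2.npy',d)
E
```

```text
8.0 [338.20112727 275.16911694 227.78254861] [-0.04975688 -0.4599352   0.0926819 ]
```

View pics/s2.png

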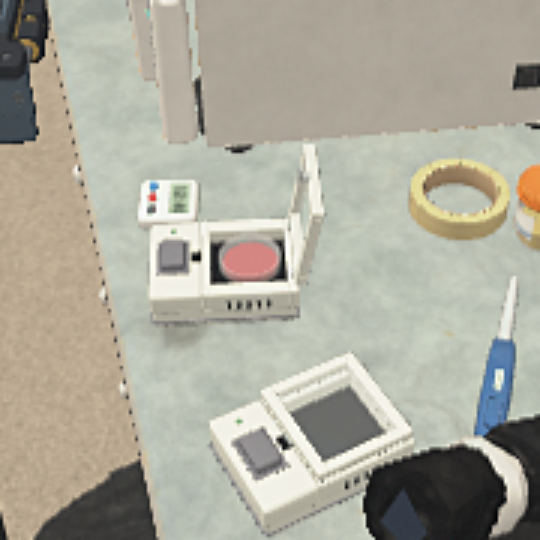

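View pics/t2.png

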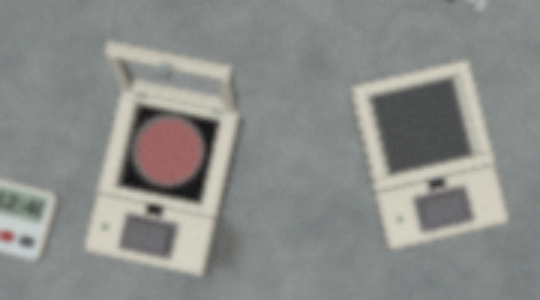

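The lid stands a little past upright, with its edge at about (310,150) in the side crop. The dish is in its well, the button is back up, and the other warmer is still closed. I'll check the lid angle by numbers before handing in.

```bash
python3 - <<'E'
from h import *
t=lambda x,y:(150+(x+.5)/3-.5,160+(y+.5)/3-.5)
ax=np.array([np.cos(np.radians(-12)),np.sin(np.radians(-12))]);b=np.array([449,305])
for u in [(108,46),(232,69)]:
    P=plane('top',t(*u),135);a=(P[:2]-b)@ax
    print('lid edge',P.round(1),'behind button',a.round(1),'angle',np.pi-np.arctan2(85,a-112))
d=np.load('top2.npy')
for u in [(140,52),(170,57),(200,62)]:print(dep('top',t(*u),d).round(1))
p=plane('top',t(169,150),15);print('dish',((p[:2]-b)@ax).round(1))
E
```

```text
lid edge [585.6 323.7 135. ] behind button 129.8 angle 1.7769258582807097
lid edge [568.8 231.3 135. ] behind button 132.5 angle 1.8079013807852389
[581.4 299.8 134.4]
[578.5 278.1 130.5]
[574.3 255.3 133.2]
dish 72.9
```

```bash
python3 -c "
from workcell import env
print(env.job_done(), env.state()['time_s'])"
```

```text
the job is handed in; nothing more can be done
the job is handed in; nothing more can be done
```

I pressed the release button of the left warmer, the one with the dish, using the shut fingertips. I then let go and backed the arm off about 200 mm, and handed the job in just after 8 s. The lid sprang open.

**Press:** I went down to z = 49.4 mm, about 5.6 mm of travel, against about 4 N.

**Lid:** its edge measured about 134 mm high, and the angle worked out at 1.78–1.81 rad. That agrees with the 1.75 rad stop to within my measuring error.

**Dish and button:** the last pictures show the dish in its well, about 73 mm behind the button against 69 mm nominal. The full warmer's button looks back up.

**Empty warmer:** it is closed, and I never touched it.

**Disagreement:** the side camera put the button about 6–8 mm off in y from the top and wrist views. The two-view heights came out 3–7 mm low, at 48 and 52 mm against 55. I used the wrist camera's position, which the wrist depth reading (55.2 mm) supported.

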